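# Set the grind ring of a bench mill to four dots

### The arm

A 6-joint arm with a two-finger parallel gripper is mounted at the origin on the work surface. World frame = base frame: x ahead of the robot, y to its left, z up, the work surface at z = 0. Lengths are in m, angles in rad, forces in N, time in s.
With the tool pointing down it reaches from about 0.35 to 0.775 m from the base axis. Payload 5.5 kg.
Tool frame: the origin (TCP) lies at the very end of the fingers, on their centre line; the grasp point (between the pads) lies 19 mm behind it; z points along the fingers, y is the line along which they close (so a half turn about z gives the same grasp; the last joint's range is limited). The gripper opens to 85 mm and grips with 20 to 120 N. Pads are 22 mm wide; open, the fingers measure 114 mm over their backs; the gripper's body (76 mm by 85 mm) begins 54 mm behind the grasp point. The pads swing forward as they close: fully open they stand 13 mm farther back than shut.
Start: joints at [0.987, 0.313, 0.046, 1.304, 0, 1.431], TCP at [0.247, 0.519, 0.231] pointing down, gripper open.
Joint ranges: [-2.76, 2.76], [-0.86, 1.69], [-1.03, 1.26], [-2.2, 2.34], [-1.47, 1.5], [-3.14, 3.14]. Speed limits (rad/s): [2.57, 2.57, 3.14, 3.14, 3.14, 3.14].

### API

Orientations are given as a unit quaternion [w, x, y, z].
In Python, from workcell import env gives the robot as it stands. The module is installed in compiled form; this text tells all that it offers.
- The arm moves only by the tool jog_arm, never from a script. Its arguments are lists of equal length, an entry for each row: "gripper": the opening, from 0 (shut) to 1 (fully open); "offset": the shift along the world's x, y, z in cm, a list of three; "twist": the turn about the world's z in degrees. In form: {"gripper": [gripper, ...], "offset": [[dx, dy, dz], ...], "twist": [twist, ...]}. A call has exactly 8 rows; each row is the pose to reach, as a shift and turn from the pose commanded when the call began; what a row does not reach only later rows make up. A row lasts 1/8 s, in which the tool goes at most 62.5 mm and 10.7 degrees, less where a joint would pass 70% of its speed; a pose out of reach is approached as far as the arm can. A call with a gripper value outside its range is refused whole. The fingers move at their own pace and stop on an object; "squeeze" is the grip in N (left out, the last holds). Time passes only in rows, so rows that repeat a pose let the fingers close, or fill a call up. It gives the time, the measured TCP pose, the force, the opening and the grip force at its end, in the units of the state.
- env.get_state(): the state, without advancing time (a new reading comes with each control period).
- env.read_camera(name): name is "scene" or "side" or "wrist"; returns a dict with "image" (400x640x3 uint8, red, green, blue), "z_map" (400x640 float32, m along the optical axis (not along the pixel's ray), 0 where there is no reading), "fovy" (degrees; the focal length in pixels is half the picture's height over the tangent of half this angle, whatever the lens; pixels are square), "cx", "cy" (the principal point, pixels), "cam_to_world" (4x4, takes a point from camera to world coordinates). Camera axes: x right, y up, looking along -z (the intrinsics and any distortion apply to the point x, -y, -z); pixel columns grow to the right and rows downward; lengths in m; the calibration is good to about 2 mm. A picture is of the moment at which its call begins.
- env.hand_in(): hands the job in; it is judged then, once.
The state is a dict: "clock": time; "joint_pos": joint angles; "qvel": joint speeds; "tau": joint torques, N m; "tcp_pos": TCP position; "orientation": TCP orientation; "wrist_force": force on the tool from outside, world axes, zero at the start; "ft_torque": the same for the moment, N m; "finger_gap": finger opening in m; "grip_force": force on a finger pad.
Only numpy, scipy, OpenCV 4.12 (cv2) and the standard library are available. Lean on these libraries where they do the work, as an engineer would, in place of code of your own. Each camera call takes 0.05 s, during which the arm holds its last target. There are 200 camera calls.

### The job

The bench mill is still set too fine for the next sample. With a fingertip, gently push the upright tab of the grind-setting ring around, clockwise seen from above, until it has clicked in at the row of four dots, and leave it there. Do not pinch the tab, and leave the hopper lid, cup, beaker, jar and brush where they are.

Things in the scene. Friction and masses are not known exactly. Their poses are not given: they have to be found in the camera images.
- mill: White bench mill, fixed on the bench, 335 mm long (x), 270 mm wide (y). Origin on the bench under the grind ring's vertical axis; z up; its front (spout, switch) faces its -x. Its flat deck is 150 mm above the bench, x = -135 to 200 and y = -135 to 135 mm. Two black carrying handles stand on it, 38 mm high, at y = -105 and 105 mm (each 16 mm wide), x = 75 to 175 mm.
- ring_axis (a point): Point on the deck on the vertical axis of the black grind-setting ring (radius 66 mm, top 22 mm above the deck). Inside the ring a steel hopper rises, radius 30 to 44 mm; its lid's top is 65 mm above the deck. Rows of one (finest) to five (coarsest) dots lie on the deck 121 mm from the axis, in the mill's frame at 240, 210, 180, 150, 120 degrees counter-clockwise from +x.
- grind (a joint): Ring angle, rad, growing clockwise seen from above: 0 = tab at one dot, 0.524 two, 1.047 three, 1.571 four, 2.094 five; end stops at -0.06 and 2.155. A spring plunger clicks it into each setting: the tab needs about 3 N sideways to leave one, and just past half-way (15 degrees) the ring snaps on into the next by itself.
- tab (a point): Middle of the ring's tab: an upright black plate 24 mm (radial) by 8 mm (along the arc) by 40 mm high. This point is 96 mm from the ring's axis and 25 mm above the deck (175 mm above the bench). A flat arm, 16 mm wide, top 12 mm above the deck, joins the plate to the ring. Read its place, not its axes.
- dots1 (a point): Middle of the one-dot mark on the deck (finest).
- dots4 (a point): Middle of the row of four black dots (each 8 mm) on the deck, 121 mm from the ring's axis: the tab is to stand before it.
- dots5 (a point): Middle of the row of five dots (coarsest), one click beyond four dots.
- lid: Round pale wooden lid, 98 mm across, lying loose on the hopper. Origin at the centre of the underside of its disc, 58 mm above the deck; the disc is 7 mm thick. Leave it.
- cup: Small open steel cup, 48 mm across, 38 mm high, loose on the rear of the mill's deck. Origin at the centre of its underside. Leave it.
- beaker: Open white beaker, 64 mm across, 52 mm high, on the bench under the spout at the mill's front. Origin at the centre of its underside. Leave it.
- jar: Clear capped sample jar, 60 mm across, 85 mm high, on the bench to the right of the mill. Origin at the centre of its underside. Leave it.
- brush: Flat brush, about 175 mm long, lying on a card on the bench to the left of the mill. Origin near the ferrule, on its underside; x runs along it to the bristles. Leave it.

How it is judged:
By the outcome, as a careful person would: the job done as asked, in the order asked, and still so for the second after the job is handed in, with the robot touching nothing.
It also fails if it takes over 40 s, if anything falls off the work surface, if the arm or the gripper's body presses on something with over 40 N, if the wrist force passes 120 N, or if a joint passes its speed limit or range.

## Working session

There is one attempt and no reset: what is moved stays moved. The work goes in short steps, Python scripts to look and compute and a tool call to move; the robot and the scene stay as the last step left them, time stands still between calls to the robot, and variables do not carry over. Pictures are saved under pics/ and viewed, at most 10 in all, crops included, and the job is handed in when it is done.

Besides the shell and the picture viewer there is one more tool, called after "Emit:" as name(argument=value, ...) on one line, values as JSON. jog_arm: Moves the arm, as the interface text tells. Its arguments: {"type":"object","properties":{"gripper":{"type":"array"},"offset":{"type":"array"},"twist":{"type":"array"},"squeeze":{"type":"number"}},"required":["gripper","offset","twist"]}

```bash
mkdir -p pics
cat > h.py <<'E'
import numpy as np, cv2
from workcell import env
def snap(n,f):
    d=env.read_camera(n); cv2.imwrite(f'pics/{f}.png',d['image'][:,:,::-1]); np.save(f'pics/{f}.npy',d,allow_pickle=True); return d
def load(f): return np.load(f'pics/{f}.npy',allow_pickle=True).item()
def ray(d,u,v):
    f=200/np.tan(np.radians(d['fovy'])/2); return np.array([(u-d['cx'])/f,-(v-d['cy'])/f,-1.])
def pt(d,u,v,z=None):
    r=ray(d,u,v); T=np.array(d['cam_to_world'])
    if z is None: return T[:3,:3]@(r*d['z_map'][int(v),int(u)])+T[:3,3]
    w=T[:3,:3]@r; return T[:3,3]+w*(z-T[2,3])/w[2]
E
python3 - <<'E'
from h import *
for n in ('scene','side'):
    d=snap(n,n+'0'); print(n,d['fovy'],d['cx'],d['cy'],[k for k in d],np.round(d['cam_to_world'],3))
print(env.get_state())
E
```

```text
scene 51.954480357483405 318.6189051160943 200.77626583307452 ['image', 'z_map', 'fovy', 'cx', 'cy', 'cam_to_world'] [[-0.19  -0.611  0.769  1.564]
 [ 0.982 -0.12   0.147  0.231]
 [ 0.003  0.782  0.623  0.96 ]
 [ 0.     0.     0.     1.   ]]
side 46.442549989175795 316.72871011424786 200.74741745840973 ['image', 'z_map', 'fovy', 'cx', 'cy', 'cam_to_world'] [[ 0.771  0.455 -0.446  0.006]
 [-0.637  0.561 -0.529 -0.629]
 [ 0.01   0.692  0.722  1.057]
 [ 0.     0.     0.     1.   ]]
{'clock': 0.1, 'joint_pos': array([ 9.87388587e-01,  3.13944066e-01,  4.50867189e-02,  1.30359020e+00,
       -3.39927365e-05,  1.43118802e+00]), 'qvel': array([ 0.00035169, -0.00251899,  0.00405051, -0.00244208, -0.00024004,
        0.00024744]), 'tau': array([ 3.80936239e-03, -4.81724918e+01,  2.99244010e+01,  1.27417658e-02,
       -8.73252702e-05, -4.32855799e-06]), 'tcp_pos': array([0.24665914, 0.51890373, 0.23048496]), 'orientation': array([-2.76107889e-04,  2.20083066e-01,  9.75480785e-01, -7.78256752e-04]), 'wrist_force': array([ 0.25215302, -1.14244287, -0.62653666]), 'ft_torque': array([-0.05419999,  0.04298215,  0.01355984]), 'grip_force': 0.0, 'finger_gap': 0.08530105994918623}
```

View pics/scene0.png

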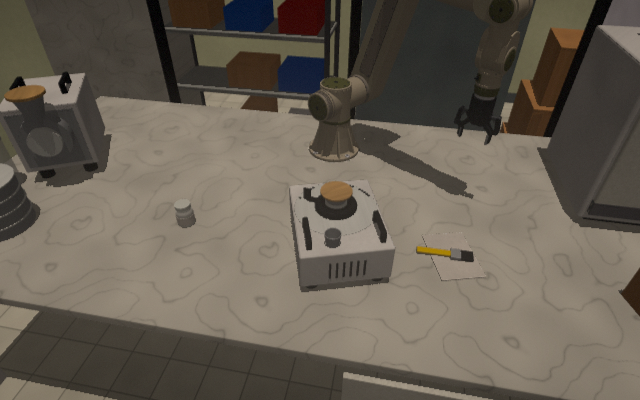

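View pics/side0.png

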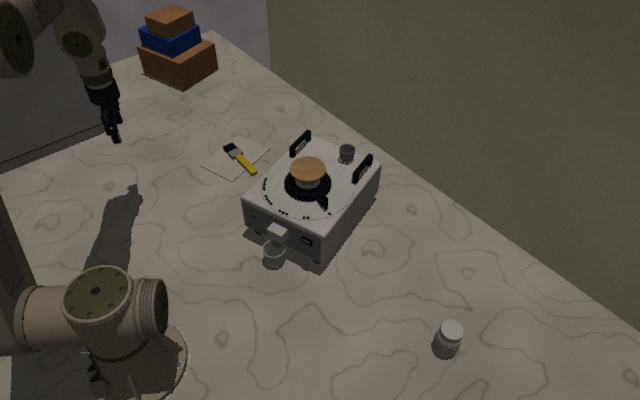

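The scene view shows the mill at about (338,235) with its tab near (308,193). The side view has the ring at about (308,184), the tab at (323,203) and the dot rows at (264,184) to (310,217). I'll enlarge both.

Run:
```python
from h import *
a=cv2.imread('pics/side0.png')[120:270,230:390]; a=cv2.convertScaleAbs(a,alpha=1.5)
cv2.imwrite('pics/sc.png',cv2.resize(a,None,fx=4,fy=4,interpolation=cv2.INTER_CUBIC)[:600])
a=cv2.imread('pics/scene0.png')[170:290,280:400]; a=cv2.convertScaleAbs(a,alpha=1.5)
cv2.imwrite('pics/cc.png',cv2.resize(a,None,fx=5,fy=5,interpolation=cv2.INTER_CUBIC))
```

```text
(no output)
```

View pics/sc.png

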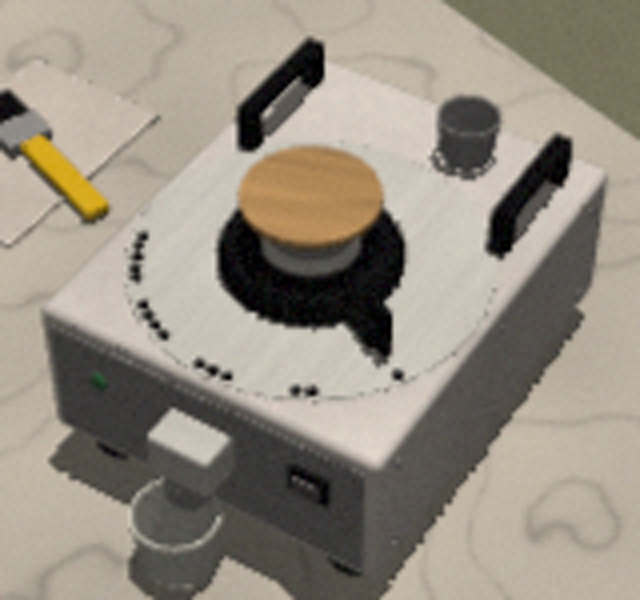

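View pics/cc.png

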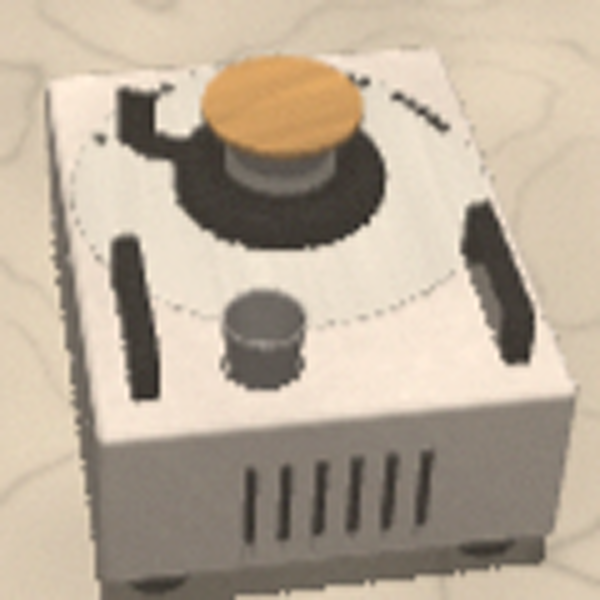

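The side crop (×4, offset 230,120) shows the dot rows 1 to 5 at about (398,375), (304,391), (213,370), (153,320) and (138,257), with the tab at one dot. Next I fit the mill pose.

Run:
```python
from h import *
from scipy.optimize import least_squares
d=load('side0')
P=np.array([(398,375),(304,391),(213,370),(153,320),(138,257)])/4+[230,120]
W=np.array([pt(d,u,v,.15) for u,v in P]); Z=np.array([pt(d,u,v) for u,v in P]); print(W.round(4),Z.round(4))
th=np.radians([240,210,180,150,120]); M=.121*np.c_[np.cos(th),np.sin(th)]
R=lambda a:np.array([[np.cos(a),-np.sin(a)],[np.sin(a),np.cos(a)]])
def fit(W): 
    s=least_squares(lambda p:((M@R(p[2]).T+p[:2])-W[:,:2]).ravel(),[.6,.2,0]); print(s.x,np.degrees(s.x[2]),(s.fun*1e3).round(1)); return s.x
p=fit(W); fit(Z)
# deck corners side crop & scene crop
for u,v in [(44,310),(380,468),(605,178)]: print('c',R(p[2]).T@(pt(d,u/4+230,v/4+120,.15)[:2]-p[:2]))
e=load('scene0')
for u,v in [(47,80),(100,440),(572,390),(438,50)]: print('s',R(p[2]).T@(pt(e,u/5+280,v/5+170,.15)[:2]-p[:2]))
for u,v in [(101,138)]: print('dot1 scene',R(p[2]).T@(pt(e,u/5+280,v/5+170,.15)[:2]-p[:2]), 'model',M[0])
for u,v in [(135,92)]: print('tabtop scene',R(p[2]).T@(pt(e,u/5+280,v/5+170,.195)[:2]-p[:2]),'model',M[0]*96/121)
# cup, lid in mill frame
print('lid',R(p[2]).T@(pt(d,311/4+230,195/4+120,.215)[:2]-p[:2]),'cup',R(p[2]).T@(pt(d,469/4+230,118/4+120,.188)[:2]-p[:2]))
for n,r,a in [('tab',.096,240),('d2',.096,210),('d3',.096,180),('d4',.096,150),('d5',.096,120)]:
  q=R(p[2])@(r*np.array([np.cos(np.radians(a)),np.sin(np.radians(a))]))+p[:2]; print(n,q,np.hypot(*q))
o=env.get_state()['orientation']; from scipy.spatial.transform import Rotation as Ro
print(Ro.from_quat(o,scalar_first=True).as_matrix().round(3))
```

```text
[[ 0.5624 -0.0221  0.15  ]
 [ 0.5057  0.0058  0.15  ]
 [ 0.4708  0.0579  0.15  ]
 [ 0.4667  0.1199  0.15  ]
 [ 0.494   0.1761  0.15  ]] [[ 0.563  -0.0215  0.1491]
 [ 0.5081  0.0089  0.1457]
 [ 0.4692  0.0555  0.1532]
 [ 0.4667  0.1198  0.1502]
 [ 0.4926  0.1738  0.1526]]
[0.58537515 0.09687303 0.33071821] 18.94875787051019 [-0.2  0.2  0.2 -0.2  0.1 -0.3 -0.1  0.1  0.1  0.2]
[0.58487714 0.09792233 0.34601484] 19.82518993503356 [ 0.5  0.3 -1.3 -3.4  1.9  1.4 -0.9 -0.5 -0.2  2.2]
c [-0.13613291  0.12825781]
c [-0.13421317 -0.1352957 ]
c [ 0.18697589 -0.13511063]
s [-0.12903015 -0.13222977]
s [ 0.20053763 -0.13143076]
s [0.19864678 0.13153259]
s [-0.12719461  0.13286046]
dot1 scene [-0.06207743 -0.10327024] model [-0.0605     -0.10478907]
tabtop scene [-0.04805694 -0.08235706] model [-0.048      -0.08313844]
lid [-0.00280718 -0.00156716] cup [ 0.15259211 -0.03833877]
tab [0.56697321 0.00265324] 0.5669794202446681
d2 [0.52232871 0.02447727] 0.5229019192171944
d3 [0.49457745 0.06569968] 0.4989221388966314
d4 [0.49115536 0.11527497] 0.5045016391683702
d5 [0.51297938 0.15991947] 0.5373286569974053
[[-0.903  0.429 -0.001]
 [ 0.429  0.903 -0.001]
 [ 0.    -0.002 -1.   ]]
```

The pose fit is good: residuals are under 0.3 mm and the deck corners and dots agree in both cameras. The mill sits at (0.585, 0.097) with a yaw of 18.95°, and the tab is at one dot. I'll start the approach with the gripper shut, passing well above the lid.

Emit:
jog_arm(gripper=[0,0,0,0,0,0,0,0], offset=[[0,0,5],[2.8,-4.1,6],[5.6,-8.3,6],[8.4,-12.5,6],[11.2,-16.6,6],[14,-20.8,6],[16.8,-25,6],[19.6,-29.1,6]], twist=[0,2,4,6,8,10,12,14.4], squeeze=20)

```text
clock: 1.1
tcp_pos: [0.4434, 0.2268, 0.291]
orientation: [-0.0, 0.095, 0.995, -0.0]
wrist_force: [0.5, 0.8, 0.4]
finger_gap: 0.0001
grip_force: 0.0
```

Emit:
jog_arm(gripper=[0,0,0,0,0,0,0,0], offset=[[2.6,-3.8,0],[5.2,-7.7,0],[7.8,-11.6,0],[10.4,-15.4,0],[13,-19.3,0],[15.6,-23.1,0],[15.6,-23.1,0],[15.6,-23.1,0]], twist=[0,0,0,0,0,0,0,0])

```text
clock: 2.1
tcp_pos: [0.5984, -0.0026, 0.2907]
orientation: [-0.001, 0.096, 0.995, 0.0]
wrist_force: [0.2, 0.6, 0.0]
finger_gap: 0.0002
grip_force: 0.0
```

Emit:
jog_arm(gripper=[0,0,0,0,0,0,0,0], offset=[[0,0,-2],[0,0,-4],[0,0,-6],[0,0,-8],[0,0,-10],[0,0,-11],[0,0,-11.8],[0,0,-11.8]], twist=[0,0,0,0,0,0,0,0])

```text
clock: 3.1
tcp_pos: [0.5987, -0.0023, 0.1732]
orientation: [-0.0, 0.096, 0.995, 0.0]
wrist_force: [-0.4, -0.7, -0.2]
finger_gap: -0.0002
grip_force: 0.0
```

Run:
```python
from h import *
snap('side','side1'); a=cv2.imread('pics/side1.png')[120:270,230:390]; a=cv2.convertScaleAbs(a,alpha=1.5)
cv2.imwrite('pics/sc1.png',cv2.resize(a,None,fx=4,fy=4,interpolation=cv2.INTER_CUBIC))
s=env.get_state(); print(s['tcp_pos'],s['wrist_force'])
c=np.array([.5854,.0969]); base=s['tcp_pos'][:2]
for k in range(0,91,3):
    a=np.radians(258.95-k); r=np.array([np.cos(a),np.sin(a)]); t=np.array([np.sin(a),-np.cos(a)])
    print(k,((c+.096*r-.015*t-base)*100).round(2))
```

```text
[ 0.59898645 -0.0024896   0.17370008] [ 0.35916054 -0.7103051  -0.8034175 ]
0 [-1.73  0.23]
3 [-2.23  0.26]
6 [-2.74  0.32]
9 [-3.24  0.41]
12 [-3.74  0.52]
15 [-4.23  0.66]
18 [-4.71  0.82]
21 [-5.18  1.01]
24 [-5.64  1.22]
27 [-6.09  1.45]
30 [-6.53  1.71]
33 [-6.96  2.  ]
36 [-7.36  2.3 ]
39 [-7.75  2.62]
42 [-8.13  2.97]
45 [-8.48  3.33]
48 [-8.82  3.72]
51 [-9.14  4.11]
54 [-9.43  4.53]
57 [-9.7   4.96]
60 [-9.95  5.4 ]
63 [-10.18   5.86]
66 [-10.38   6.33]
69 [-10.56   6.8 ]
72 [-10.71   7.29]
75 [-10.83   7.78]
78 [-10.93   8.28]
81 [-11.01   8.78]
84 [-11.05   9.29]
87 [-11.07   9.8 ]
90 [-11.07  10.31]
```

View pics/sc1.png

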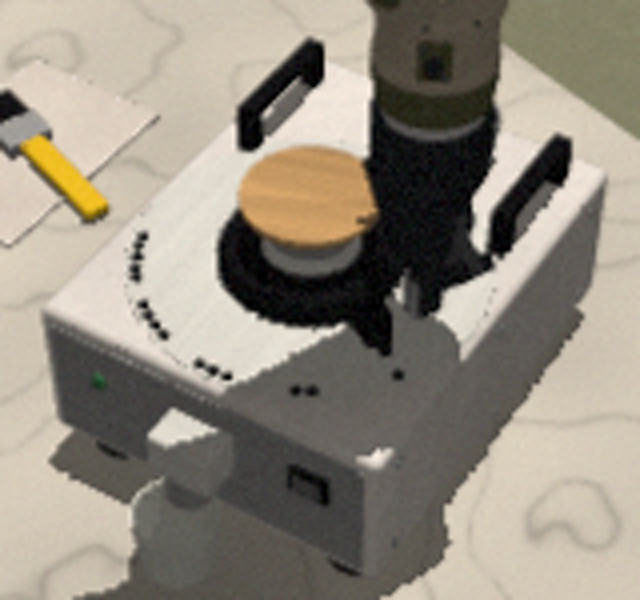

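The finger stands just behind the tab, which is at crop (378,330), on its counter-clockwise side with a clear gap. I'll push slowly along the arc.

Emit:
jog_arm(gripper=[0,0,0,0,0,0,0,0], offset=[[-0.8,0.1,0],[-1.4,0.2,0],[-1.75,0.23,0],[-2.2,0.26,0],[-2.55,0.3,0],[-2.9,0.35,0],[-3.24,0.41,0],[-3.6,0.48,0]], twist=[0,0,0,-3,-5,-7,-9,-11])

```text
clock: 4.15
tcp_pos: [0.5626, 0.0022, 0.1734]
orientation: [-0.0, 0.192, 0.981, 0.0]
wrist_force: [0.5, 0.2, 0.7]
finger_gap: -0.0001
grip_force: 0.5
```

Run:
```python
from h import *
snap('side','side2'); a=cv2.imread('pics/side2.png')[120:270,230:390]; a=cv2.convertScaleAbs(a,alpha=1.5)
cv2.imwrite('pics/sc2.png',cv2.resize(a,None,fx=4,fy=4,interpolation=cv2.INTER_CUBIC))
s=env.get_state(); print(s['tcp_pos'],s['wrist_force'])
```

```text
[0.56199533 0.00239236 0.17328347] [-0.23666858  0.38780036  0.45786801]
```

View pics/sc2.png

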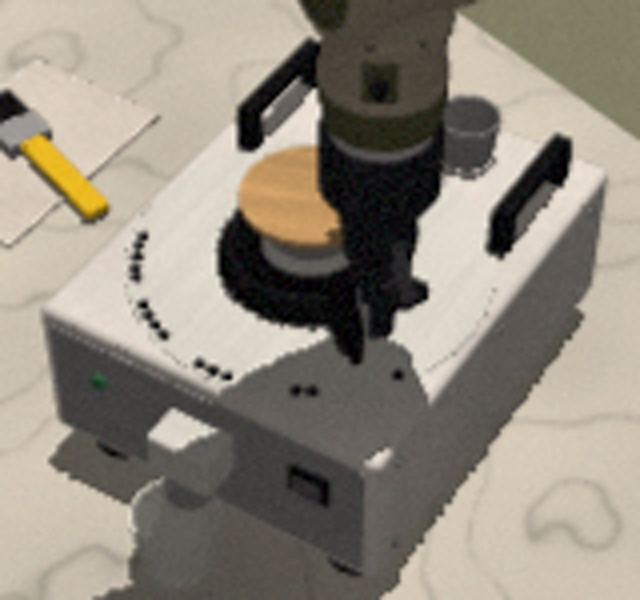

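The tab has moved to crop (350,330), about a third of the way to two dots. The finger is in contact at low force, so I'll carry on.

Emit:
jog_arm(gripper=[0,0,0,0,0,0,0,0], offset=[[-0.3,0.09,0],[-0.63,0.18,0],[-0.95,0.29,0],[-1.27,0.4,0],[-1.58,0.53,0],[-1.89,0.67,0],[-2.19,0.82,0],[-2.49,0.97,0]], twist=[-2,-4,-6,-8,-10,-12,-14,-16])

```text
clock: 5.2
tcp_pos: [0.5378, 0.0119, 0.1733]
orientation: [0.0, 0.327, 0.945, 0.0]
wrist_force: [-0.2, -0.3, -0.2]
finger_gap: -0.0
grip_force: 0.0
```

Emit:
jog_arm(gripper=[0,0,0,0,0,0,0,0], offset=[[-0.29,0.17,0],[-0.58,0.36,0],[-0.87,0.55,0],[-1.14,0.75,0],[-1.4,0.96,0],[-1.66,1.17,0],[-1.91,1.4,0],[-2.16,1.64,0]], twist=[-2,-4,-6,-8,-10,-12,-14,-16])

```text
clock: 6.2
tcp_pos: [0.5164, 0.0281, 0.1734]
orientation: [0.0, 0.455, 0.89, -0.0]
wrist_force: [0.6, -1.2, 0.1]
finger_gap: 0.0003
grip_force: 0.4
```

Emit:
jog_arm(gripper=[0,0,0,0,0,0,0,0], offset=[[-0.23,0.24,0],[-0.46,0.5,0],[-0.68,0.76,0],[-0.89,1.02,0],[-1.08,1.3,0],[-1.27,1.58,0],[-1.45,1.87,0],[-1.62,2.16,0]], twist=[-2,-4,-6,-8,-10,-12,-14,-16])

```text
clock: 7.2
tcp_pos: [0.5001, 0.05, 0.1733]
orientation: [0.0, 0.575, 0.818, 0.0]
wrist_force: [0.7, -0.0, -0.8]
finger_gap: -0.0001
grip_force: 0.0
```

Emit:
jog_arm(gripper=[0,0,0,0,0,0,0,0], offset=[[-0.16,0.3,0],[-0.31,0.61,0],[-0.44,0.92,0],[-0.57,1.24,0],[-0.69,1.55,0],[-0.79,1.88,0],[-0.79,1.88,0],[-0.79,1.88,0]], twist=[-2,-4,-6,-8,-10,-12,-12,-12])

```text
clock: 8.2
tcp_pos: [0.4922, 0.0686, 0.1733]
orientation: [0.0, 0.656, 0.755, -0.0]
wrist_force: [-0.2, -0.4, -0.1]
finger_gap: -0.0
grip_force: 0.3
```

Run:
```python
from h import *
snap('side','side3'); a=cv2.imread('pics/side3.png')[120:270,230:390]; a=cv2.convertScaleAbs(a,alpha=1.5)
cv2.imwrite('pics/sc3.png',cv2.resize(a,None,fx=4,fy=4,interpolation=cv2.INTER_CUBIC))
s=env.get_state(); print(s['tcp_pos'],s['wrist_force'],s['clock'])
```

```text
[0.49226603 0.06853003 0.1733262 ] [-1.439716   -1.26839388 -0.08281134] 8.25
```

View pics/sc3.png

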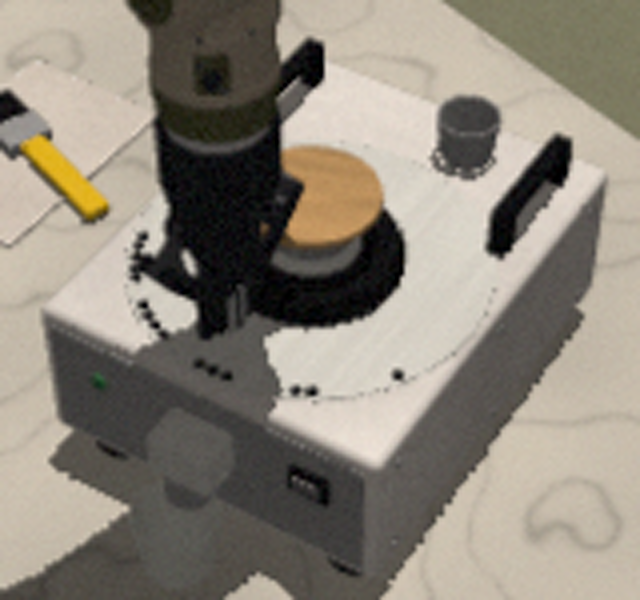

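The tab is just ahead of the finger at crop (205,318), past three dots. I'll push a few more degrees to pass the half-way point.

Emit:
jog_arm(gripper=[0,0,0,0,0,0,0,0], offset=[[-0.05,0.17,0],[-0.09,0.33,0],[-0.13,0.49,0],[-0.17,0.65,0],[-0.2,0.82,0],[-0.24,0.98,0],[-0.27,1.15,0],[-0.27,1.15,0]], twist=[-1,-2,-3,-4,-5,-6,-7,-7])

```text
clock: 9.25
tcp_pos: [0.4896, 0.0803, 0.1733]
orientation: [0.0, 0.701, 0.713, 0.0]
wrist_force: [0.1, -0.4, -0.8]
finger_gap: 0.0002
grip_force: 0.0
```

Emit:
jog_arm(gripper=[0,0,0,0,0,0,0,0], offset=[[0.15,-0.8,0],[0.3,-1.6,0],[0.3,-1.6,2.5],[0.3,-1.6,5],[0.3,-1.6,7.5],[0.3,-1.6,10],[-4,-4,12],[-8,-6,12]], twist=[0,0,0,0,0,0,0,0])

```text
clock: 10.25
tcp_pos: [0.4097, 0.019, 0.2947]
orientation: [0.001, 0.701, 0.713, 0.001]
wrist_force: [-1.1, -0.2, 0.5]
finger_gap: 0.0
grip_force: 0.0
```

Run:
```python
from h import *
snap('side','side4'); a=cv2.imread('pics/side4.png')[120:270,230:390]; a=cv2.convertScaleAbs(a,alpha=1.5)
b=cv2.imread(snap('scene','scene4') is None or 'pics/scene4.png')[150:300,280:400]; b=cv2.convertScaleAbs(b,alpha=1.5)
cv2.imwrite('pics/sc4.png',cv2.resize(np.hstack([a,b])[:,:200] if 0 else a,None,fx=4,fy=4,interpolation=cv2.INTER_CUBIC))
s=env.get_state(); print(s['tcp_pos'],s['wrist_force'],s['clock'])
```

```text
[0.40655267 0.0188193  0.29401593] [-0.38874379 -0.82420626  1.46955277] 10.35
```

View pics/sc4.png

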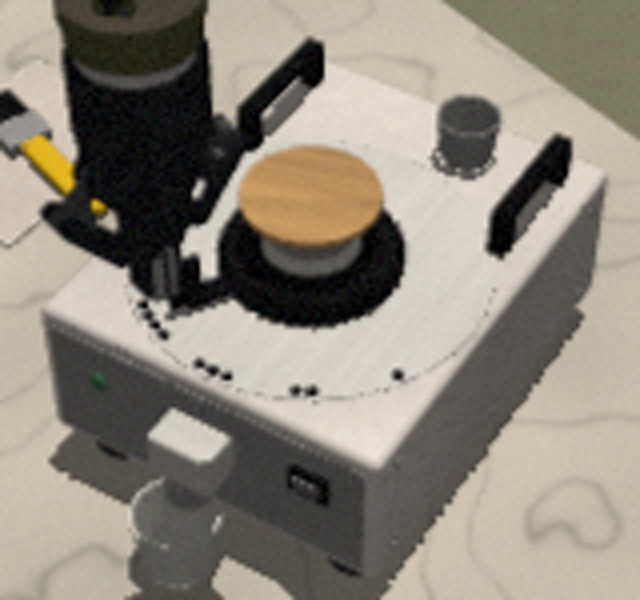

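The tab's foot is at about crop (174,309), right before the four-dot row at (153,320), and the gripper is clear. The lid and cup haven't moved. I'll check the angle before handing in.

Run:
```python
from h import *
d=load('side4'); c=np.array([.5854,.0969])
for u,v,z in [(174,309,.155),(190,262,.195),(215,292,.162)]:
    q=pt(d,u/4+230,v/4+120,z)[:2]-c; print(np.hypot(*q),np.degrees(np.arctan2(q[1],q[0]))-18.95)
# tab points by depth
T=np.array(d['cam_to_world'])
L=[]
for v in range(175,205):
  for u in range(268,290):
    if d['z_map'][v,u]>0 and d['image'][v,u].max()<60:
        p=pt(d,u,v); q=p[:2]-c; r=np.hypot(*q)
        if .165<p[2]<.2 and .08<r<.115: L.append([r,np.degrees(np.arctan2(q[1],q[0]))-18.95,p[2]])
L=np.array(L); print(len(L),np.median(L,0) if len(L) else '')
```

```text
0.1058423717935608 151.0450329448463
0.09272908215199187 152.4448397773907
0.0774801720477352 154.97825590770555
56 [9.44925687e-02 1.51014672e+02 1.79336687e-01]
```

The tab measures about 151°, against a nominal 150° for four dots, so it has clicked in. The arm is clear.

```bash
python3 -c "
from workcell import env; print(env.hand_in())"
```

```text
the job is handed in; nothing more can be done
None
```

The grind ring's tab is now at the four dots: it measured about 151° against a nominal 150°. I pushed it there with the shut fingertips and no pinching. The arm was clear when I handed in at about 10 s, and the lid and cup were unmoved in the last picture; I didn't check the beaker, jar and brush separately.

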